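Put the pump chambers back on their own test stations

TASK

All three pump chambers on this circulation test bench stand on the wrong stations. Move each chamber to the station of its own colour, centred on the black rubber seat with its outlet spout pointing at that station's brass hose coupling; the white pad is free for parking one on the way. Keep the chambers upright, set them down gently, let go of them, and leave the loose tee fitting and the tub of fittings where they are.

Things in the scene. Friction and masses are not known exactly. Their poses are not given: they have to be found in the camera images.
- red_chamber_center (a point): red pump chamber, loose, 0.3 kg, 112 mm tall: flange 84 mm wide, 21 high (black, red upper half, white bolts); clear dome; on top the neck to grip, red, 30 mm diameter, 66 to 112 mm above the underside. Black outlet spout, 19 mm thick, level, 38 mm above the underside, tip 58 mm from the axis. Point: on the axis, 56 mm above the underside; x along the spout, z up
- blue_chamber_center (a point): blue pump chamber, loose, 0.3 kg, 112 mm tall: flange 84 mm wide, 21 high (black, blue upper half, white bolts); clear dome; on top the neck to grip, blue, 30 mm diameter, 66 to 112 mm above the underside. Black outlet spout, 19 mm thick, level, 38 mm above the underside, tip 58 mm from the axis. Point: on the axis, 56 mm above the underside; x along the spout, z up
- yellow_chamber_center (a point): yellow pump chamber, loose, 0.3 kg, 112 mm tall: flange 84 mm wide, 21 high (black, yellow upper half, white bolts); clear dome; on top the neck to grip, yellow, 30 mm diameter, 66 to 112 mm above the underside. Black outlet spout, 19 mm thick, level, 38 mm above the underside, tip 58 mm from the axis. Point: on the axis, 56 mm above the underside; x along the spout, z up
- red_station_coupling (a point): red station, fixed: plate 156 x 112 mm; black level seat disc, 88 mm, top 12 mm above the table, in a red ring; at one end a brass coupling on a red block, 70 mm high. Point: mouth of the coupling, 50 mm above the table; x points away from the seat, z up. Seat centre: 76 mm along -x, its top 38 mm below the point. Right: chamber on the seat centre, spout along this x, 18 mm gap
- blue_station_coupling (a point): blue station, fixed: plate 156 x 112 mm; black level seat disc, 88 mm, top 12 mm above the table, in a blue ring; at one end a brass coupling on a blue block, 70 mm high. Point: mouth of the coupling, 50 mm above the table; x points away from the seat, z up. Seat centre: 76 mm along -x, its top 38 mm below the point. Right: chamber on the seat centre, spout along this x, 18 mm gap
- yellow_station_coupling (a point): yellow station, fixed: plate 156 x 112 mm; black level seat disc, 88 mm, top 12 mm above the table, in a yellow ring; at one end a brass coupling on a yellow block, 70 mm high. Point: mouth of the coupling, 50 mm above the table; x points away from the seat, z up. Seat centre: 76 mm along -x, its top 38 mm below the point. Right: chamber on the seat centre, spout along this x, 18 mm gap
- pad: Free parking place: a white absorbent pad with two blue edges lying flat, fixed, 150 x 150 mm; the origin is at its centre on the table, its top 4 mm above. Empty at the start.
- tee: Bystander: a loose white plastic tee fitting lying on the table, 60 x 41 x 26 mm; origin on the table under the middle of the 60 mm run.
- tub: Bystander: a loose grey tub of white fittings, 110 x 85 mm, 50 mm high; origin under its centre.
There are look-alikes about, which are no part of the job. Leave any turquoise look-alike of the part that bears blue_chamber_center alone.

How it is judged (in metres and radians):
At the end, for the whole second after the job is handed in: Each chamber stands upright on the seat of the station of its own colour, released and at rest, its axis within 12 mm of the seat's centre along each of the station's axes, its spout pointing towards the coupling to within 0.3 rad (17 degrees) (x of red_chamber_center in the frame of red_station_coupling between -0.088 and -0.064 m and y of red_chamber_center in the frame of red_station_coupling between -0.012 and 0.012 m and z of red_chamber_center in the frame of red_station_coupling between 0.012 and 0.024 m and angle between each of red_chamber_center, blue_chamber_center, yellow_chamber_center's own z axis and vertical below 0.1 rad and angle between the x axis of red_chamber_center and the x axis of red_station_coupling, either way round below 0.3 rad and x of red_station_coupling in the frame of red_chamber_center above 0.03 m and linear speed of each of red_chamber, blue_chamber, yellow_chamber below 0.02 m/s and angular speed of each of red_chamber, blue_chamber, yellow_chamber below 0.2 rad/s and contact force between each of red_chamber, blue_chamber, yellow_chamber and the fingers below 0.05 N and x of blue_chamber_center in the frame of blue_station_coupling between -0.088 and -0.064 m and y of blue_chamber_center in the frame of blue_station_coupling between -0.012 and 0.012 m and z of blue_chamber_center in the frame of blue_station_coupling between 0.012 and 0.024 m and angle between the x axis of blue_chamber_center and the x axis of blue_station_coupling, either way round below 0.3 rad and x of blue_station_coupling in the frame of blue_chamber_center above 0.03 m and x of yellow_chamber_center in the frame of yellow_station_coupling between -0.088 and -0.064 m and y of yellow_chamber_center in the frame of yellow_station_coupling between -0.012 and 0.012 m and z of yellow_chamber_center in the frame of yellow_station_coupling between 0.012 and 0.024 m and angle between the x axis of yellow_chamber_center and the x axis of yellow_station_coupling, either way round below 0.3 rad and x of yellow_station_coupling in the frame of yellow_chamber_center above 0.03 m); the robot touches nothing.
It fails at once if a pump chamber is tipped by more than about 25 degrees (angle between any of red_chamber_center, blue_chamber_center, yellow_chamber_center's own z axis and vertical above 0.45 rad).
It fails at once if a pump chamber is dropped or thrown (moves faster than 0.6 m/s with the fingers not holding it: a free fall of about 18 mm) ((linear speed of red_chamber above 0.6 m/s and contact force between red_chamber and the fingers below 0.05 N) or (linear speed of blue_chamber above 0.6 m/s and contact force between blue_chamber and the fingers below 0.05 N) or (linear speed of yellow_chamber above 0.6 m/s and contact force between yellow_chamber and the fingers below 0.05 N)).
It fails at once if a pump chamber is slammed onto a station or the pad (more than 80 N) (contact force between any of red_chamber, blue_chamber, yellow_chamber and red_station above 80 N or contact force between any of red_chamber, blue_chamber, yellow_chamber and blue_station above 80 N or contact force between any of red_chamber, blue_chamber, yellow_chamber and yellow_station above 80 N or contact force between any of red_chamber, blue_chamber, yellow_chamber and pad above 80 N).
It fails at once if the tee or the tub is moved by more than 25 mm (distance of any of tee, tub from where it was at the start of the episode above 0.025 m).
It also fails if it takes over 112 s, if anything falls off the work surface, if the arm or the gripper's body presses on something with over 40 N, if the wrist force passes 120 N, or if a joint passes its speed limit or range.

ROBOT

A 7-joint arm with a two-finger parallel gripper is mounted at the origin on the work surface. World frame = base frame: x ahead of the robot, y to its left, z up, the work surface at z = 0. Lengths are in m, angles in degrees, forces in N, time in s.
With the tool pointing down it reaches from about 0.425 to 0.875 m from the base axis. Payload 4.7 kg.
Tool frame: the origin (TCP) lies midway between the tips of the shut fingers; the grasp point (between the pads) lies env.grip_point_offset behind it (env.grip_point_offset is the distance from the TCP to the grasp point, in m); z points along the fingers, y is the line along which they close (so a half turn about z gives the same grasp; the last joint's range is limited). The gripper opens to 87 mm and grips with 3 to 60 N. Pads are 19 mm wide; open, the fingers measure 117 mm over their backs; the gripper's body (75 mm by 190 mm) begins 51 mm behind the grasp point.
Start: joints at [-63.764, 18.392, -4.016, 83.108, 1.295, 78.541, -3.26], TCP at [0.279, 0.587, 0.223] pointing down, gripper open.
Joint ranges: [-163.93, 163.93], [-17.29, 119.83], [-79.2, 71.16], [3.27, 140.29], [-89.18, 269.18], [5.43, 117.66], [-154.24, 154.24]. Speed limits (degrees/s): [147.25, 147.25, 180, 180, 180, 180, 180].

INTERFACE

Orientations are given as [roll, pitch, yaw] about the fixed x, y, z axes, in that order (R = Rz(yaw) Ry(pitch) Rx(roll)).
In Python, from cell import env gives the robot as it stands.
- The arm moves only by the shell command python3 -m creep 'ROWS' [FORCE]. ROWS is a JSON object of lists of equal length, an entry for each row: "translation": the shift along the tool's x, y, z in units of 0.08 m (1.0 is 0.08 m), a list of three; "turn": the turn, a rotation vector about the tool's x, y, z in units of 180 degrees (1.0 is 180 degrees), a list of three; "grip": the opening, from 0 (shut) to 1 (fully open). In form: {"translation": [[x, y, z], ...], "turn": [[ax, ay, az], ...], "grip": [grip, ...]}. A call has 1 to 5 rows; each row shifts and turns the commanded pose from where the row before left it, along the tool's axes as they then stand; what a row does not reach is not made up. A row lasts 1/8 s, in which the tool goes at most 62.5 mm and 10.7 degrees, less where a joint would pass 70% of its speed; a pose out of reach is approached as far as the arm can. A call with a number of a shift or a turn outside -1 to 1 is refused whole. A call with a gripper value outside its range is refused whole. The fingers move at their own pace and stop on an object; FORCE is the grip in N (left out, the last holds). Time passes only in rows, so rows that do not move let the fingers close. It gives the time, the measured TCP pose, the force, the opening and the grip force at its end, in the units of the state.
- env.get_obs(): the state, without advancing time (a new reading comes with each control period).
- env.read_camera(name): name is "side" or "top" or "wrist"; returns a dict with "frame" (420x560x3 uint8, red, green, blue), "z_map" (420x560 float32, m along the optical axis (not along the pixel's ray), 0 where there is no reading), "K" (3x3 intrinsics, pixels), "rvec" (rotation vector, rad) and "tvec" (3), from world to camera coordinates, as OpenCV has them. Camera axes: x right, y down, z forward; pixel columns grow to the right and rows downward; lengths in m; the calibration is good to about 2 mm. A picture is of the moment at which its call begins.
- env.sign_off(): hands the job in; it is judged then, once.
The state is a dict: "time_s": time; "qpos": joint angles; "joint_velocities": joint speeds; "effort": joint torques, N m; "tool_pos": TCP position; "tool_rot": TCP orientation; "force": force on the tool from outside, world axes, zero at the start; "wrist_torque": the same for the moment, N m; "grip_width": finger opening in m; "grasp_force": force on a finger pad.
Only numpy, scipy, OpenCV 4.12 (cv2) and the standard library are available. Lean on these libraries where they do the work, as an engineer would, in place of code of your own. Each camera call takes 0.05 s, during which the arm holds its last target. There are 200 camera calls.

## Working session

There is one attempt and no reset: what is moved stays moved. The work goes in short steps, Python scripts to look and compute and a shell command to move; the robot and the scene stay as the last step left them, time stands still between calls to the robot, and variables do not carry over. Pictures are saved under pics/ and viewed, at most 14 in all, crops included, and the job is handed in when it is done.

```bash
mkdir -p pics; ls; python3 - <<'E'
from cell import env
import cv2
o=env.get_obs();print(o,env.grip_point_offset)
for n in("top","side"):
    c=env.read_camera(n);cv2.imwrite(f"pics/{n}0.png",c["frame"][:,:,::-1])
    import numpy as np
    R=cv2.Rodrigues(c["rvec"])[0];print(n,c["K"],(-R.T@np.array(c["tvec"]).ravel()))
    np.savez(f"{n}0.npz",**c)
E
```

```text
pics
{'time_s': 0.0, 'qpos': array([-63.76521491,  18.44109003,  -4.01834991,  83.17469849,
         1.29637247,  78.54058247,  -3.2611504 ]), 'joint_velocities': array([ 0.06371132,  0.0372841 ,  0.06426029, -0.05482283,  0.10911173,
       -0.02679058, -0.00713188]), 'effort': array([-5.21105703e-04, -4.91296649e+01, -4.04354436e-01, -3.12520587e+01,
       -6.40059239e-02,  4.38279309e-02,  1.64307362e-04]), 'tool_pos': array([0.27887237, 0.58652521, 0.22144068]), 'tool_rot': array([-1.79888961e+02,  6.16547481e-03,  1.54576764e+02]), 'force': array([ 0.09869236,  0.51080323, -0.08419411]), 'wrist_torque': array([-0.00391015, -0.01413886, -0.02796914]), 'grasp_force': 0.0, 'grip_width': 0.08679602861851705} 0.0187
top [[393.74396888   0.         280.91918873]
 [  0.         393.74396888 212.38106489]
 [  0.           0.           1.        ]] [ 0.37361287 -0.0557789   1.09806981]
side [[386.15565152   0.         280.89019658]
 [  0.         386.15565152 209.77978405]
 [  0.           0.           1.        ]] [ 0.28123645 -0.67925953  0.80713474]
```

View pics/top0.png

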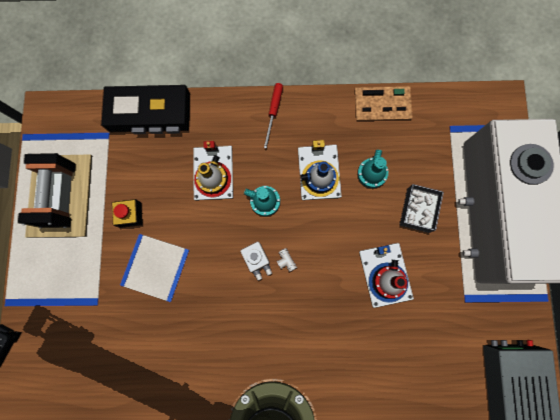

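View pics/side0.png

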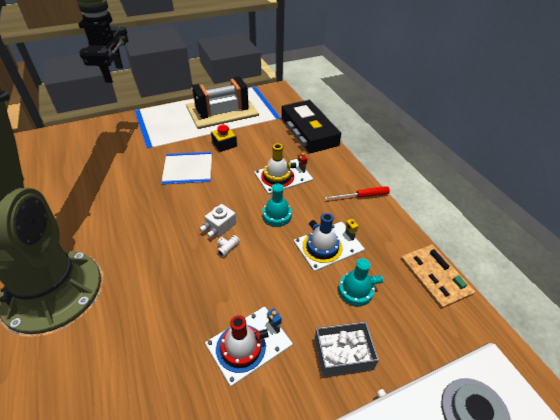

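The top view has the yellow chamber on the red station (212,172), the blue one on the yellow station (320,172) and the red one on the blue station (388,275). The pad at (155,267) is empty, and there are turquoise look-alikes at (264,200) and (373,170). The tee is at (286,260) and the tub at (422,208).

```bash
cat > h.py <<'E'
import numpy as np, cv2
def cloud(c):
    z=c["z_map"]; v,u=np.mgrid[:420,:560]; K=c["K"]; R=cv2.Rodrigues(np.array(c["rvec"]))[0]
    p=np.stack([(u-K[0,2])/K[0,0]*z,(v-K[1,2])/K[1,1]*z,z],-1)
    w=(p-np.array(c["tvec"]).ravel())@R
    w[z==0]=np.nan
    return w,cv2.cvtColor(c["frame"],cv2.COLOR_RGB2HSV)
def mask(hsv,n):
    h,s,v=[hsv[...,i].astype(int) for i in range(3)]
    if n=="white": return (s<60)&(v>140)
    if n=="black": return (v<45)
    ok=(s>130)&(v>60)
    return ok&{"red":(h<6)|(h>174),"yellow":(h>18)&(h<33),"blue":(h>103)&(h<125)}[n]
def circ(p):  # algebraic circle fit
    A=np.c_[2*p,np.ones(len(p))];s=np.linalg.lstsq(A,(p**2).sum(1),rcond=None)[0]
    return s[:2],np.sqrt(s[2]+s[:2]@s[:2])
E
python3 - <<'E'
from h import *
C={n:dict(np.load(n+"0.npz")) for n in("top","side")}
c=C["top"]
def pix(X,c): return cv2.projectPoints(np.float64([X]),c["rvec"],c["tvec"],c["K"],None)[0].ravel()
print("tcp px",pix([.279,.587,.22],c),"base",pix([0,0,0],c))
import itertools
clouds={n:cloud(C[n]) for n in C}
w,h=clouds["top"]
# approx centres on table from top pixel
for st,ch,px in(("red","yellow",(212,177)),("yellow","blue",(320,178)),("blue","red",(390,283))):
    ctr=w[px[1],px[0]][:2]; print(st,"approx",w[px[1],px[0]].round(3))
    for n in clouds:
        W,H=clouds[n]; near=np.hypot(*(W[...,:2]-ctr).transpose(2,0,1))<.15; Z=W[...,2]
        for lab,m in(("neck",mask(H,ch)&(Z>.085)&(Z<.135)),("necktop",mask(H,ch)&(Z>.118)&(Z<.135)),("block",mask(H,st)&(Z>.025)&(Z<.08)),("blocktop",mask(H,st)&(Z>.064)&(Z<.08)),("ring",mask(H,st)&(Z>.003)&(Z<.018)),
            ("black",mask(H,"black")&(Z>.042)&(Z<.07)),("plate",mask(H,"white")&(Z>.0)&(Z<.02))):
            p=W[m&near]
            if len(p)<4: print(n,lab,len(p));continue
            out=f"{n} {lab} n{len(p)} mean{p.mean(0).round(4)} z{p[:,2].min():.3f}-{p[:,2].max():.3f}"
            out+=f" bb {p[:,:2].min(0).round(3)} {p[:,:2].max(0).round(3)}"
            if lab=="ring": a,r=circ(p[:,:2]);out+=f" circ {a.round(4)} {r:.4f}"
            if lab=="plate":
                r=cv2.minAreaRect((p[:,:2]*1000).astype(np.float32));out+=f" rect {np.round(r[0],1)} {np.round(r[1],1)} {r[2]:.1f}"
            print(out)
W,H=clouds["top"]
m=mask(H,"white")&(W[...,2]>0)&(W[...,2]<.012); 
sel=np.zeros_like(m);sel[225:305,115:195]=1
r=cv2.minAreaRect((W[m&sel][:,:2]*1000).astype(np.float32));print("pad",r)
E
```

```text
tcp px [ -0.43303687 326.51242126] base [272.17889567 426.35723874]
red approx [0.649 0.154 0.075]
top neck n74 mean[0.6584 0.1663 0.1241] z0.114-0.130 bb [0.646 0.153] [0.674 0.181]
top necktop n73 mean[0.6585 0.1664 0.1242] z0.119-0.130 bb [0.646 0.153] [0.674 0.181]
top block n51 mean[0.7474 0.1672 0.0592] z0.045-0.064 bb [0.737 0.156] [0.757 0.183]
top blocktop 1
top ring n207 mean[0.6461 0.1532 0.0105] z0.005-0.016 bb [0.61  0.116] [0.71 0.22] circ [0.6619 0.1676] 0.0485
top black n43 mean[0.7159 0.1549 0.0546] z0.044-0.061 bb [0.688 0.143] [0.739 0.177]
top plate n773 mean[0.6949 0.1661 0.0082] z0.000-0.018 bb [0.57  0.041] [0.761 0.226] rect [664.7 133.4] [192.7 182.8] 0.7
side neck n131 mean[0.6546 0.1594 0.1107] z0.086-0.129 bb [0.643 0.148] [0.672 0.182]
side necktop n52 mean[0.6571 0.1648 0.1239] z0.119-0.129 bb [0.643 0.152] [0.672 0.182]
side block n49 mean[0.744  0.1588 0.0528] z0.039-0.064 bb [0.733 0.151] [0.754 0.179]
side blocktop 0
side ring n103 mean[0.6543 0.1464 0.0107] z0.006-0.015 bb [0.607 0.11 ] [0.71  0.203] circ [0.659  0.1649] 0.0477
side black n18 mean[0
[... 2397 characters left out ...]
128 bb [ 0.349 -0.334] [ 0.378 -0.306]
side necktop n122 mean[ 0.3642 -0.3219  0.1248] z0.119-0.128 bb [ 0.35  -0.334] [ 0.378 -0.306]
side block n76 mean[ 0.4481 -0.3048  0.0601] z0.052-0.064 bb [ 0.437 -0.315] [ 0.458 -0.286]
side blocktop 1
side ring n409 mean[ 0.3537 -0.3382  0.0112] z0.006-0.015 bb [ 0.312 -0.37 ] [ 0.415 -0.268] circ [ 0.3637 -0.3168] 0.0484
side black n48 mean[ 0.4138 -0.3272  0.0561] z0.045-0.062 bb [ 0.395 -0.336] [ 0.439 -0.3  ]
side plate n1367 mean[ 0.3942 -0.3209  0.0088] z0.000-0.017 bb [ 0.297 -0.382] [ 0.471 -0.245] rect [ 392.2 -311.1] [174.2 112.3] 11.5
pad ((412.3804931640625, 325.0530090332031), (127.64965057373047, 150.19076538085938), 71.60529327392578)
```

```bash
python3 - <<'E'
import cv2,numpy as np
a=cv2.imread("pics/top0.png")
r=[a[130:210,180:260],a[130:210,285:365],a[235:315,350:430]]
b=np.hstack([cv2.resize(x,(266,266),interpolation=cv2.INTER_CUBIC) for x in r])
s=cv2.imread("pics/side0.png");r=[s[135:205,245:325],s[200:270,290:370],s[305:375,205:285]]
b=np.vstack([b,np.hstack([cv2.resize(x,(266,233),interpolation=cv2.INTER_CUBIC) for x in r])])
cv2.imwrite("pics/crops.png",b)
E
```

```text
(no output)
```

View pics/crops.png

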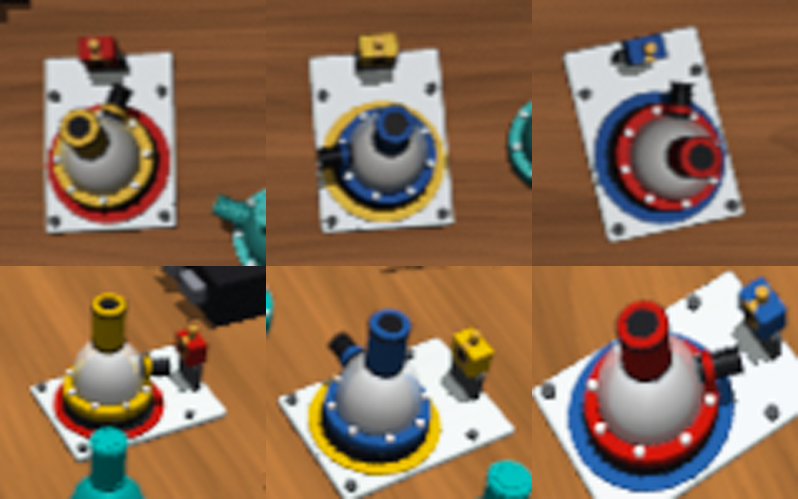

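The crops show the yellow spout pointing up and to the right (120,97), the blue spout pointing left (330,157), and the red spout pointing up (682,95). The seat circle fits and neck positions agree to within about 2–3 mm. Next I'll square the tool to yaw 90 and go above the yellow chamber.

```bash
python3 -m creep '{"translation":[[0,0,0],[0,0,0],[0,0,0],[0,0,0],[0,0,0]],"turn":[[0,0,0.051],[0,0,0.051],[0,0,0.051],[0,0,0.051],[0,0,0.051]],"grip":[1,1,1,1,1]}' 30
python3 -m creep '{"translation":[[0,0,0],[0,0,0],[-0.5,0.47,0],[-0.5,0.47,0],[-0.5,0.47,0]],"turn":[[0,0,0.051],[0,0,0.051],[0,0,0],[0,0,0],[0,0,0]],"grip":[1,1,1,1,1]}' 30
python3 -m creep '{"translation":[[-0.5,0.47,0],[-0.5,0.47,0],[-0.5,0.47,0],[-0.5,0.47,0],[-0.5,0.47,0]],"turn":[[0,0,0],[0,0,0],[0,0,0],[0,0,0],[0,0,0]],"grip":[1,1,1,1,1]}'
```

```text
time_s: 0.72
tool_pos: [0.279, 0.5867, 0.2219]
tool_rot: [-180.0, 0.1, 108.4]
force: [0.2, -0.8, -0.6]
grip_width: 0.0868
grasp_force: 0.0
time_s: 1.35
tool_pos: [0.3934, 0.4662, 0.2221]
tool_rot: [-180.0, 0.0, 90.3]
force: [-0.3, 0.0, 0.8]
grip_width: 0.087
grasp_force: 0.0
time_s: 1.98
tool_pos: [0.5824, 0.2673, 0.2222]
tool_rot: [-180.0, 0.0, 90.3]
force: [0.1, 0.7, -0.2]
grip_width: 0.087
grasp_force: 0.0
```

```bash
cat >> h.py <<'E'
def spout(w,h,ax,zb=.012):
    Z=w[...,2]-zb; d=w[...,:2]-np.array(ax); r=np.hypot(d[...,0],d[...,1])
    m=mask(h,"black")&(Z>.030)&(Z<.055)&(r>.040)&(r<.064)
    d=d[m]; a=np.degrees(np.arctan2(d[:,1],d[:,0]))
    return len(a),np.median(a).round(1) if len(a) else None, a.std().round(1) if len(a) else None
E
python3 - <<'E'
from h import *
for n in("top","side"):
    c=dict(np.load(n+"0.npz"));w,h=cloud(c)
    m=(mask(h,"white")&(w[...,2]>.002)&(w[...,2]<.02)).astype(np.uint8)
    _,L=cv2.connectedComponents(m)
    for st,s,ax in(("red",(.660,.166),(.6595,.1665)),("yellow",(.659,-.140),(.6565,-.1415)),("blue",(.365,-.317),(.366,-.318))):
        d=w[...,:2]-np.array(s); near=(np.hypot(d[...,0],d[...,1])<.13)&(m>0)
        lab=np.bincount(L[near]).argmax(); p=w[(L==lab)&near][:,:2]
        r=cv2.minAreaRect((p*1000).astype(np.float32))
        print(n,st,"plate",np.round(r[0],1),np.round(r[1],1),round(r[2],1),"spout",spout(w,h,ax))
from cell import env;o=env.get_obs();print(o["time_s"],o["tool_pos"],o["tool_rot"],o["qpos"])
E
```

```text
top red plate [681.6 167.9] [156.9 113. ] 1.3 spout (26, np.float64(-20.4), np.float64(4.3))
top yellow plate [ 710.9 -136.6] [ 88.3 112.5] 2.8 spout (38, np.float64(100.3), np.float64(5.6))
top blue plate [ 416.1 -305.9] [ 91.9 113.3] 11.2 spout (36, np.float64(-5.3), np.float64(5.6))
side red plate [709.3 147.7] [103.4  74.1] 2.2 spout (16, np.float64(-26.9), np.float64(2.9))
side yellow plate [ 676.4 -139.7] [160.2 112. ] 3.0 spout (20, np.float64(103.5), np.float64(4.4))
side blue plate [ 384.  -313.5] [157.9 111.1] 10.7 spout (38, np.float64(-16.7), np.float64(4.6))
1.975 [0.58243157 0.26729219 0.22219052] [-1.79970431e+02  4.62906398e-03  9.03276534e+01] [-41.46938762  17.5157927   18.17693408  85.25329     -5.51307533
  78.13782529 -22.61634051]
```

```bash
python3 -m creep '{"translation":[[-0.42,0.32,0],[-0.42,0.32,0],[-0.42,0.32,0],[0,0,0.4],[0,0,0]],"turn":[[0,0,0],[0,0,0],[0,0,0],[0,0,0],[0,0,0]],"grip":[1,1,1,1,1]}'
python3 - <<'E'
from h import *
from cell import env
o=env.get_obs();print(o["time_s"],o["tool_pos"],o["tool_rot"])
c=env.read_camera("wrist");cv2.imwrite("pics/w1.png",c["frame"][:,:,::-1])
w,h=cloud(c);Z=w[...,2]
m=mask(h,"yellow")&(Z>.085)&(Z<.135)&(np.abs(w[...,1]-.166)<.06);p=w[m];print(len(p),p.min(0),p.max(0),p.mean(0))
print(spout(w,h,(.6595,.1665)))
E
```

```text
time_s: 2.6
tool_pos: [0.657, 0.1676, 0.1871]
tool_rot: [-179.6, 0.1, 90.3]
force: [-0.7, -0.2, 0.0]
grip_width: 0.0873
grasp_force: 0.0
2.6 [0.65699614 0.1676387  0.18711947] [-1.79630746e+02  9.53245358e-02  9.02728173e+01]
1023 [0.64529706 0.15181913 0.08733151] [0.67605927 0.183635   0.12659384] [0.66088884 0.17171139 0.11916136]
(222, np.float64(-15.5), np.float64(4.8))
```

View pics/w1.png

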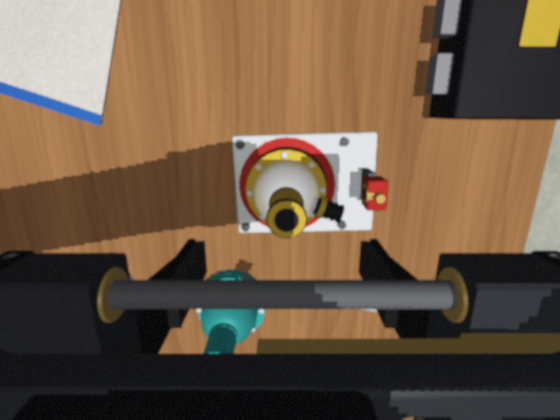

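The wrist view shows the neck at (287,219) between the open fingers and the spout tip at (340,212), roughly -20° from the station axis. The cloud puts the neck at (0.661, 0.168), which agrees with the earlier measurement. Now I'll descend and grip.

```bash
python3 -m creep '{"translation":[[0,0.04,0.42],[0,0,0.42],[0,0,0.4],[0,0,0],[0,0,0]],"turn":[[0,0,0],[0,0,0],[0,0,0],[0,0,0],[0,0,0]],"grip":[1,1,1,1,0]}' 30
python3 -m creep '{"translation":[[0,0,0],[0,0,0],[0,0,0],[0,0,0],[0,0,0]],"turn":[[0,0,0],[0,0,0],[0,0,0],[0,0,0],[0,0,0]],"grip":[0,0,0,0,0]}' 30
```

```text
time_s: 3.28
tool_pos: [0.6633, 0.1693, 0.0936]
tool_rot: [179.8, -0.1, 90.4]
force: [0.1, -0.3, -0.4]
grip_width: 0.0827
grasp_force: 0.0
time_s: 3.9
tool_pos: [0.6622, 0.1683, 0.0914]
tool_rot: [-180.0, 0.0, 90.3]
force: [0.3, 0.2, 0.1]
grip_width: 0.035
grasp_force: 0.5
```

```bash
python3 -m creep '{"translation":[[0,0,0],[0,0,0],[0,0,0],[0,0,-0.2],[0,0,-0.4]],"turn":[[0,0,0],[0,0,0],[0,0,0],[0,0,0],[0,0,0]],"grip":[0,0,0,0,0]}' 30
python3 -m creep '{"translation":[[0,0,-0.4],[0,0,-0.4],[0,0,-0.2],[0,0,0],[0,0,0]],"turn":[[0,0,0],[0,0,0],[0,0,0],[0,0,0],[0,0,0]],"grip":[0,0,0,0,0]}' 30
```

```text
time_s: 4.53
tool_pos: [0.6615, 0.1679, 0.1384]
tool_rot: [-179.9, 0.1, 90.3]
force: [0.3, 0.1, -3.6]
grip_width: 0.0289
grasp_force: 29.9
time_s: 5.15
tool_pos: [0.6615, 0.1682, 0.2177]
tool_rot: [-179.9, 0.0, 90.3]
force: [-0.9, 0.4, -3.2]
grip_width: 0.0293
grasp_force: 29.9
```

```bash
python3 -m creep '{"translation":[[0.2,-0.32,0],[0.36,-0.56,0],[0.36,-0.56,0],[0.36,-0.56,0],[0.36,-0.56,0]],"turn":[[0,0,0],[0,0,0],[0,0,0],[0,0,0],[0,0,0]],"grip":[0,0,0,0,0]}' 30
python3 -m creep '{"translation":[[0.32,-0.56,0],[0,0,0.3],[0,0,0.4],[0,0,0.4],[0,0,0.3]],"turn":[[0,0,0],[0,0,0],[0,0,0],[0,0,0],[0,0,0]],"grip":[0,0,0,0,0]}' 30
python3 -m creep '{"translation":[[0,0,0],[0,0,0],[0,0,0]],"turn":[[0,0,0],[0,0,0],[0,0,0]],"grip":[0,0,0]}' 30
```

```text
time_s: 5.78
tool_pos: [0.4544, 0.2988, 0.2178]
tool_rot: [-179.9, 0.1, 90.3]
force: [0.8, 1.0, -1.8]
grip_width: 0.0293
grasp_force: 29.9
time_s: 6.4
tool_pos: [0.4103, 0.3225, 0.1044]
tool_rot: [-179.8, 0.2, 90.3]
force: [0.3, 0.4, -4.2]
grip_width: 0.0289
grasp_force: 29.9
time_s: 6.78
tool_pos: [0.4125, 0.3244, 0.1086]
tool_rot: [179.9, -0.1, 90.3]
force: [0.6, -0.6, -3.0]
grip_width: 0.0296
grasp_force: 29.9
```

```bash
python3 -m creep '{"translation":[[0,0,0.1],[0,0,0.1],[0,0,0.05],[0,0,0.03],[0,0,0]],"turn":[[0,0,0],[0,0,0],[0,0,0],[0,0,0],[0,0,0]],"grip":[0,0,0,0,0]}' 30
python3 -m creep '{"translation":[[0,0,0.03],[0,0,0]],"turn":[[0,0,0],[0,0,0]],"grip":[0,0]}' 30
```

```text
time_s: 7.4
tool_pos: [0.4117, 0.3237, 0.0848]
tool_rot: [-180.0, 0.0, 90.3]
force: [-0.6, -0.7, -3.7]
grip_width: 0.029
grasp_force: 29.9
time_s: 7.65
tool_pos: [0.412, 0.3241, 0.083]
tool_rot: [180.0, -0.0, 90.3]
force: [-0.6, -0.3, -1.5]
grip_width: 0.0293
grasp_force: 29.9
```

```bash
python3 -m creep '{"translation":[[0,0,0],[0,0,0],[0,0,0],[0,0,0],[0,0,0]],"turn":[[0,0,0],[0,0,0],[0,0,0],[0,0,0],[0,0,0]],"grip":[0.6,1,1,1,1]}' 30
python3 -m creep '{"translation":[[0,0,-0.2],[0,0,-0.4],[0,0,-0.5],[0,0,-0.4],[0,0,0]],"turn":[[0,0,0],[0,0,0],[0,0,0],[0,0,0],[0,0,0]],"grip":[1,1,1,1,1]}'
python3 -m creep '{"translation":[[-0.58,0.246,0],[-0.58,0.246,0],[-0.58,0.246,0],[-0.58,0.246,0],[-0.58,0.246,0]],"turn":[[0,0,0],[0,0,0],[0,0,0],[0,0,0],[0,0,0]],"grip":[1,1,1,1,1]}'
python3 -m creep '{"translation":[[-0.58,0.246,0],[-0.57,0.246,0],[-0.56,-0.329,0],[-0.56,-0.329,0],[-0.56,-0.329,0]],"turn":[[0,0,0],[0,0,0],[0,0,0],[0,0,0],[0,0,0]],"grip":[1,1,1,1,1]}'
python3 -m creep '{"translation":[[-0.56,-0.329,0],[-0.56,-0.329,0],[-0.56,-0.329,0],[-0.56,-0.329,0],[0,0,0]],"turn":[[0,0,0],[0,0,0],[0,0,0],[0,0,0],[0,0,0]],"grip":[1,1,1,1,1]}'
python3 - <<'E'
from h import *
from cell import env
o=env.get_obs();print(o["time_s"],o["tool_pos"],o["tool_rot"],o["qpos"])
c=env.read_camera("wrist");cv2.imwrite("pics/w2.png",c["frame"][:,:,::-1])
w,h=cloud(c);Z=w[...,2]
m=mask(h,"red")&(Z>.1)&(Z<.135);p=w[m];print(len(p),p.min(0),p.max(0),p.mean(0))
E
```

```text
time_s: 8.28
tool_pos: [0.4118, 0.3238, 0.0826]
tool_rot: [180.0, -0.0, 90.3]
force: [-0.0, -0.5, 1.6]
grip_width: 0.0713
grasp_force: 0.0
time_s: 8.9
tool_pos: [0.4135, 0.3251, 0.2068]
tool_rot: [179.7, -0.3, 90.3]
force: [-0.0, -0.6, -0.3]
grip_width: 0.0868
grasp_force: 0.0
time_s: 9.52
tool_pos: [0.5115, 0.0907, 0.2023]
tool_rot: [-180.0, -0.0, 90.3]
force: [0.2, -0.6, -0.4]
grip_width: 0.0869
grasp_force: 0.0
time_s: 10.15
tool_pos: [0.4716, -0.1358, 0.202]
tool_rot: [-179.9, -0.0, 90.3]
force: [0.3, 0.4, 0.6]
grip_width: 0.0869
grasp_force: 0.0
time_s: 10.78
tool_pos: [0.3656, -0.3178, 0.2025]
tool_rot: [-180.0, 0.0, 89.8]
force: [0.4, 0.4, 0.7]
grip_width: 0.0868
grasp_force: 0.0
10.775 [ 0.36559643 -0.31775296  0.2025263 ] [-1.79982494e+02  2.03199168e-02  8.98337431e+01] [-13.72176886  -4.10338205  50.18888067 108.98934396   3.31143644
  73.66850571  35.29627697]
780 [ 0.35181684 -0.33278567  0.1000146 ] [ 0.38209997 -0.30262269  0.12671047] [ 0.36703003 -0.31509056  0.12172511]
```

View pics/w2.png

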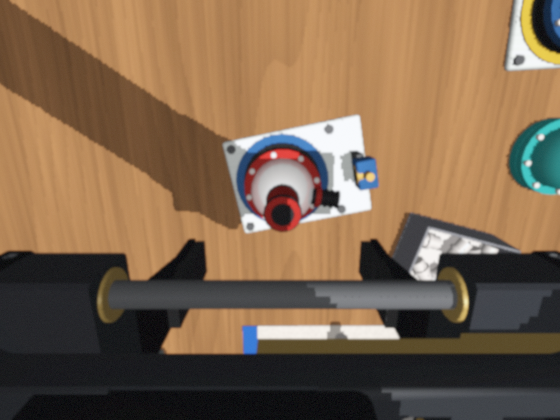

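The wrist view shows the red neck at (282,212), centred between the fingers, and the spout tip at (338,198), about -9° in world yaw. Next: descend, grip and lift.

```bash
python3 -m creep '{"translation":[[0,0.02,0.3],[0,0,0.4],[0,0,0.4],[0,0,0.29],[0,0,0]],"turn":[[0,0,0],[0,0,0],[0,0,0],[0,0,0],[0,0,0]],"grip":[1,1,1,1,1]}' 30
python3 -m creep '{"translation":[[0,0,0],[0,0,0],[0,0,0],[0,0,0],[0,0,0]],"turn":[[0,0,0],[0,0,0],[0,0,0],[0,0,0],[0,0,0]],"grip":[0,0,0,0,0]}' 30
python3 -m creep '{"translation":[[0,0,0],[0,0,0],[0,0,0],[0,0,0],[0,0,0]],"turn":[[0,0,0],[0,0,0],[0,0,0],[0,0,0],[0,0,0]],"grip":[0,0,0,0,0]}' 30
python3 -m creep '{"translation":[[0,0,-0.2],[0,0,-0.4],[0,0,-0.5],[0,0,-0.4],[0,0,-0.2]],"turn":[[0,0,0],[0,0,0],[0,0,0],[0,0,0],[0,0,0]],"grip":[0,0,0,0,0]}' 30
```

```text
time_s: 11.45
tool_pos: [0.3697, -0.3118, 0.0896]
tool_rot: [-179.8, -0.1, 90.4]
force: [0.1, 0.7, 0.5]
grip_width: 0.087
grasp_force: 0.0
time_s: 12.08
tool_pos: [0.3704, -0.3141, 0.0915]
tool_rot: [180.0, -0.0, 90.3]
force: [-0.6, -0.4, -0.3]
grip_width: 0.0453
grasp_force: 0.0
time_s: 12.7
tool_pos: [0.3704, -0.3139, 0.0912]
tool_rot: [-180.0, -0.0, 90.3]
force: [1.5, 0.3, -3.4]
grip_width: 0.0294
grasp_force: 29.7
time_s: 13.32
tool_pos: [0.3711, -0.3149, 0.2299]
tool_rot: [179.8, 0.1, 90.3]
force: [0.4, 0.3, -2.9]
grip_width: 0.0296
grasp_force: 29.7
```

```bash
python3 -m creep '{"translation":[[0.4,0.24,0],[0.55,0.33,0],[0.55,0.33,0],[0.55,0.33,0],[0.55,0.33,0]],"turn":[[0,0,0],[0,0,0],[0,0,0],[0,0,0],[0,0,0]],"grip":[0,0,0,0,0]}' 30
python3 -m creep '{"translation":[[0.55,0.33,0],[0.55,0.33,0],[0.55,0.33,0],[0.55,0.33,0],[0.55,0.33,0]],"turn":[[0,0,0],[0,0,0],[0,0,0],[0,0,0],[0,0,0]],"grip":[0,0,0,0,0]}' 30
python3 -m creep '{"translation":[[0.55,0.33,0],[0.16,0.06,0],[0,0,0],[0,0,0],[0,0,0]],"turn":[[0,0,0],[0,0,-0.028],[0,0,-0.028],[0,0,0],[0,0,0]],"grip":[0,0,0,0,0]}' 30
python3 - <<'E'
from h import *
from cell import env
o=env.get_obs();print(o["time_s"],o["tool_pos"],o["tool_rot"])
for n in("top","wrist"):
    c=env.read_camera(n);w,h=cloud(c);Z=w[...,2]
    if n=="wrist": cv2.imwrite("pics/w3.png",c["frame"][:,:,::-1])
    d=np.hypot(w[...,0]-.66,w[...,1]-.167)
    m=mask(h,"red")&(Z>.004)&(Z<.018)&(d<.06);p=w[m][:,:2];print(n,len(p),circ(p),p.min(0),p.max(0))
    m=mask(h,"white")&(Z>.004)&(Z<.014)&(d<.13);p=w[m][:,:2]; _,L=cv2.connectedComponents(m.astype(np.uint8));l=np.bincount(L[m]).argmax();print(cv2.minAreaRect((w[L==l][:,:2]*1000).astype(np.float32)))
E
```

```text
time_s: 13.95
tool_pos: [0.4944, -0.104, 0.2271]
tool_rot: [-180.0, -0.0, 90.3]
force: [0.2, -0.7, -3.3]
grip_width: 0.0299
grasp_force: 29.7
time_s: 14.58
tool_pos: [0.6252, 0.1168, 0.2267]
tool_rot: [-179.9, 0.0, 90.3]
force: [0.3, -1.0, -1.6]
grip_width: 0.0295
grasp_force: 29.7
time_s: 15.2
tool_pos: [0.6556, 0.1718, 0.2271]
tool_rot: [-180.0, 0.0, 100.3]
force: [-0.6, 0.3, -1.7]
grip_width: 0.0294
grasp_force: 29.8
15.2 [0.65557933 0.17183183 0.22707658] [-1.79967430e+02  1.38929411e-02  1.00273175e+02]
top 186 (array([0.66085645, 0.16683708]), np.float64(0.047894772832604716)) [0.60946302 0.11534869] [0.71061446 0.21359441]
((716.8624267578125, 138.50758361816406), (84.57672882080078, 49.5284309387207), 0.7652837634086609)
wrist 905 (array([0.66186849, 0.16702216]), np.float64(0.047297515831846076)) [0.6102051  0.16093177] [0.71262995 0.21825409]
((682.4755859375, 168.76373291015625), (155.38546752929688, 110.19657897949219), 1.7665826082229614)
```

View pics/w3.png

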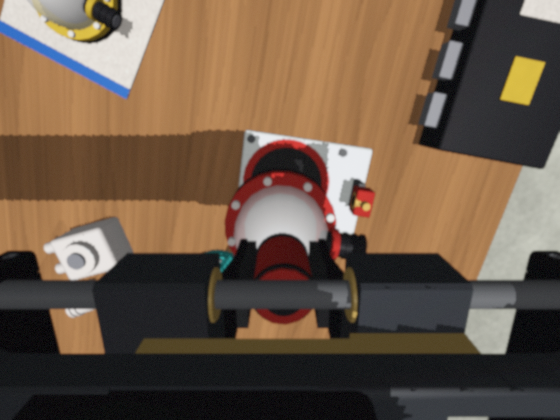

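The held red chamber is upright. Its flange centre is at (281,222) and its spout tip at (360,245), so the spout is at about +2° world yaw, which suits the red station's 1.5°. Small correction, then lower.

```bash
python3 -m creep '{"translation":[[-0.026,0.059,0.3],[0,0,0.4],[0,0,0.4],[0,0,0.3],[0,0,0]],"turn":[[0,0,0],[0,0,0],[0,0,0],[0,0,0],[0,0,0]],"grip":[0,0,0,0,0]}' 30
python3 -m creep '{"translation":[[0,0,0.1],[0,0,0.08],[0,0,0.04],[0,0,0],[0,0,0]],"turn":[[0,0,0],[0,0,0],[0,0,0],[0,0,0],[0,0,0]],"grip":[0,0,0,0,0]}' 30
```

```text
time_s: 15.92
tool_pos: [0.6589, 0.1706, 0.1131]
tool_rot: [-179.7, 0.0, 100.3]
force: [0.4, -0.1, -2.4]
grip_width: 0.0293
grasp_force: 29.8
time_s: 16.55
tool_pos: [0.6609, 0.1711, 0.0981]
tool_rot: [180.0, -0.0, 100.4]
force: [0.4, -0.3, -2.6]
grip_width: 0.0295
grasp_force: 29.8
```

```bash
python3 -m creep '{"translation":[[0,0,0.04],[0,0,0.03],[0,0,0.02],[0,0,0],[0,0,0]],"turn":[[0,0,0],[0,0,0],[0,0,0],[0,0,0],[0,0,0]],"grip":[0,0,0,0,0]}' 30
```

```text
time_s: 17.18
tool_pos: [0.6606, 0.1711, 0.0909]
tool_rot: [-180.0, -0.0, 100.4]
force: [-0.5, -0.1, 0.8]
grip_width: 0.0293
grasp_force: 29.8
```

```bash
python3 -m creep '{"translation":[[0,0,0],[0,0,0],[0,0,0],[0,0,0],[0,0,0]],"turn":[[0,0,0],[0,0,0],[0,0,0],[0,0,0],[0,0,0]],"grip":[0.6,1,1,1,1]}' 30
python3 -m creep '{"translation":[[0,0,-0.2],[0,0,-0.4],[0,0,-0.5],[0,0,-0.3],[0,0,0]],"turn":[[0,0,0],[0,0,0],[0,0,0],[0,0,0.028],[0,0,0.028]],"grip":[1,1,1,1,1]}'
python3 -m creep '{"translation":[[-0.55,-0.007,0],[-0.55,-0.007,0],[-0.55,-0.007,0],[-0.55,-0.007,0],[-0.55,-0.007,0]],"turn":[[0,0,0],[0,0,0],[0,0,0],[0,0,0],[0,0,0]],"grip":[1,1,1,1,1]}'
python3 -m creep '{"translation":[[-0.55,-0.007,0],[-0.55,-0.007,0],[0,0,0],[0,0,0],[0,0,0]],"turn":[[0,0,0],[0,0,0],[0,0,0],[0,0,0],[0,0,0]],"grip":[1,1,1,1,1]}'
python3 - <<'E'
from h import *
from cell import env
o=env.get_obs();print(o["time_s"],o["tool_pos"],o["tool_rot"])
c=env.read_camera("wrist");cv2.imwrite("pics/w4.png",c["frame"][:,:,::-1])
w,h=cloud(c);Z=w[...,2]
m=mask(h,"blue")&(Z>.11)&(Z<.135);p=w[m];print(len(p),p.min(0),p.max(0))
d=np.hypot(w[...,0]-.659,w[...,1]+.14)
m=mask(h,"yellow")&(Z>.004)&(Z<.018)&(d<.06);p=w[m][:,:2];print(len(p),circ(p))
m=mask(h,"white")&(Z>.004)&(Z<.014)&(d<.13);_,L=cv2.connectedComponents(m.astype(np.uint8));l=np.bincount(L[m]).argmax();print(cv2.minAreaRect((w[L==l][:,:2]*1000).astype(np.float32)))
print(spout(w,h,(.6575,-.1415)))
c=env.read_camera("top");w,h=cloud(c);Z=w[...,2]
m=mask(h,"red")&(Z>.118)&(Z<.135)&(w[...,1]>.1);p=w[m];print("red neck",len(p),p.min(0),p.max(0));print(spout(w,h,(.661,.167)))
E
```

```text
time_s: 17.8
tool_pos: [0.6609, 0.1711, 0.0906]
tool_rot: [180.0, 0.0, 100.4]
force: [-0.1, 0.1, -0.3]
grip_width: 0.0713
grasp_force: 0.0
time_s: 18.42
tool_pos: [0.6626, 0.1713, 0.2073]
tool_rot: [179.6, -0.1, 90.1]
force: [-0.3, 0.1, -0.3]
grip_width: 0.087
grasp_force: 0.0
time_s: 19.05
tool_pos: [0.6594, -0.0504, 0.2042]
tool_rot: [179.9, -0.0, 90.3]
force: [0.6, 0.4, 0.5]
grip_width: 0.0871
grasp_force: 0.0
time_s: 19.68
tool_pos: [0.659, -0.1347, 0.2029]
tool_rot: [180.0, -0.1, 90.5]
force: [0.3, 0.2, 0.3]
grip_width: 0.0869
grasp_force: 0.0
19.675 [ 0.65904685 -0.13470889  0.20291079] [ 1.79965236e+02 -6.23559161e-02  9.04769099e+01]
584 [ 0.64286238 -0.15437617  0.1100242 ] [ 0.67238785 -0.12577274  0.12621609]
1152 (array([ 0.6582146 , -0.14094662]), np.float64(0.048642052590775336))
((678.810302734375, -138.1439208984375), (155.94728088378906, 112.30703735351562), 2.908874273300171)
(107, np.float64(100.8), np.float64(6.8))
red neck 70 [0.64597743 0.15277308 0.12045088] [0.67312991 0.18101654 0.1288937 ]
(24, np.float64(0.1), np.float64(4.2))
```

View pics/w4.png

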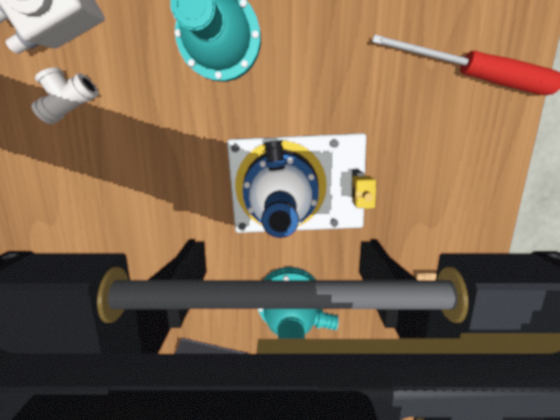

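The wrist view shows the blue neck at (280,219) and its spout tip at (274,148), about 100° world yaw. Red is seated well, with its neck at (0.6595, 0.167) and yaw about 0°. Now I'll pick the blue chamber.

```bash
python3 -m creep '{"translation":[[-0.07,-0.02,0.3],[0,0,0.4],[0,0,0.4],[0,0,0.28],[0,0,0]],"turn":[[0,0,0],[0,0,0],[0,0,0],[0,0,0],[0,0,0]],"grip":[1,1,1,1,1]}' 30
python3 -m creep '{"translation":[[0,0,0],[0,0,0]],"turn":[[0,0,0],[0,0,0]],"grip":[1,1]}' 30
```

```text
time_s: 20.4
tool_pos: [0.6556, -0.1411, 0.0901]
tool_rot: [-179.8, -0.0, 90.4]
force: [-0.2, -0.1, -1.0]
grip_width: 0.087
grasp_force: 0.0
time_s: 20.65
tool_pos: [0.6579, -0.1426, 0.0938]
tool_rot: [179.9, 0.0, 90.3]
force: [0.2, -0.2, 0.7]
grip_width: 0.0869
grasp_force: 0.0
```

```bash
python3 -m creep '{"translation":[[0.02,0,0.03],[0,0,0],[0,0,0],[0,0,0],[0,0,0]],"turn":[[0,0,0],[0,0,0],[0,0,0],[0,0,0],[0,0,0]],"grip":[1,0,0,0,0]}' 30
python3 -m creep '{"translation":[[0,0,0],[0,0,0],[0,0,0],[0,0,0],[0,0,0]],"turn":[[0,0,0],[0,0,0],[0,0,0],[0,0,0],[0,0,0]],"grip":[0,0,0,0,0]}' 30
python3 -m creep '{"translation":[[0,0,-0.2],[0,0,-0.4],[0,0,-0.5],[0,0,-0.4],[0,0,-0.2]],"turn":[[0,0,0],[0,0,0],[0,0,0],[0,0,0],[0,0,0]],"grip":[0,0,0,0,0]}' 30
```

```text
time_s: 21.28
tool_pos: [0.6569, -0.141, 0.0898]
tool_rot: [180.0, -0.0, 90.3]
force: [-0.4, -0.5, -0.4]
grip_width: 0.0549
grasp_force: 0.0
time_s: 21.9
tool_pos: [0.657, -0.1409, 0.0898]
tool_rot: [180.0, -0.0, 90.3]
force: [0.9, 0.6, -0.5]
grip_width: 0.0292
grasp_force: 30.0
time_s: 22.52
tool_pos: [0.6574, -0.1413, 0.2284]
tool_rot: [179.8, 0.0, 90.3]
force: [0.5, 0.4, -4.5]
grip_width: 0.0294
grasp_force: 30.0
```

```bash
python3 -m creep '{"translation":[[-0.2,-0.3,0],[-0.29,-0.48,0],[-0.29,-0.48,0],[-0.29,-0.48,0],[-0.29,-0.48,0]],"turn":[[0,0,0],[0,0,0],[0,0,0],[0,0,0],[0,0,0]],"grip":[0,0,0,0,0]}' 30
python3 -m creep '{"translation":[[-0.29,-0.48,0],[-0.29,-0.48,0],[-0.26,-0.48,0],[0,0,0],[0,0,0]],"turn":[[0,0,0],[0,0,0],[0,0,0],[0,0,0.05],[0,0,0.05]],"grip":[0,0,0,0,0]}' 30
python3 -m creep '{"translation":[[0,0,0],[0,0,0],[0,0,0],[0,0,0],[0,0,0]],"turn":[[0,0,0.05],[0,0,0.05],[0,0,0.05],[0,0,0.05],[0,0,0.05]],"grip":[0,0,0,0,0]}' 30
python3 -m creep '{"translation":[[0,0,0],[0,0,0],[0,0,0],[0,0,0],[0,0,0]],"turn":[[0,0,0.05],[0,0,0.05],[0,0,0.05],[0,0,0],[0,0,0]],"grip":[0,0,0,0,0]}' 30
python3 - <<'E'
from h import *
from cell import env
o=env.get_obs();print(o["time_s"],o["tool_pos"],o["tool_rot"],o["qpos"])
for n in("top","side","wrist"):
    c=env.read_camera(n);w,h=cloud(c);Z=w[...,2]
    if n=="wrist": cv2.imwrite("pics/w5.png",c["frame"][:,:,::-1])
    d=np.hypot(w[...,0]-.365,w[...,1]+.317)
    m=mask(h,"blue")&(Z>.004)&(Z<.018)&(d<.06);p=w[m][:,:2];print(n,len(p),circ(p))
    m=mask(h,"white")&(Z>.004)&(Z<.014)&(d<.13);_,L=cv2.connectedComponents(m.astype(np.uint8));l=np.bincount(L[m]).argmax();print(cv2.minAreaRect((w[L==l][:,:2]*1000).astype(np.float32)))
E
```

```text
time_s: 23.15
tool_pos: [0.4779, -0.2513, 0.2251]
tool_rot: [-179.9, -0.0, 90.3]
force: [-0.2, -0.9, -3.4]
grip_width: 0.029
grasp_force: 30.0
time_s: 23.78
tool_pos: [0.3639, -0.3186, 0.2254]
tool_rot: [-180.0, -0.1, 71.9]
force: [0.6, 0.8, -3.4]
grip_width: 0.0292
grasp_force: 30.0
time_s: 24.4
tool_pos: [0.3643, -0.3182, 0.2252]
tool_rot: [-179.9, 0.0, 27.0]
force: [0.2, -0.2, -4.2]
grip_width: 0.0293
grasp_force: 30.0
time_s: 25.02
tool_pos: [0.3648, -0.3184, 0.2255]
tool_rot: [-180.0, 0.0, 0.4]
force: [-0.0, 0.3, -3.2]
grip_width: 0.0292
grasp_force: 30.0
25.025 [ 0.36475233 -0.31840527  0.22551218] [-1.79970715e+02  2.37278958e-02  4.46710112e-01] [ -2.11377706  -3.97907175  38.79040092 106.81526977   2.55482445
  76.33784736 -53.54958379]
top 96 (array([ 0.36455398, -0.31803335]), np.float64(0.05024524168176802))
((416.6217956542969, -304.994140625), (92.21054077148438, 112.00164794921875), 11.868396759033203)
side 475 (array([ 0.36352542, -0.31743608]), np.float64(0.04778131554904373))
((383.88226318359375, -313.7275390625), (156.42579650878906, 110.60397338867188), 10.84953498840332)
wrist 871 (array([ 0.36688888, -0.31593951]), np.float64(0.04719513925933208))
((406.81585693359375, -308.3573303222656), (114.48589324951172, 112.17122650146484), 11.226114273071289)
```

View pics/w5.png

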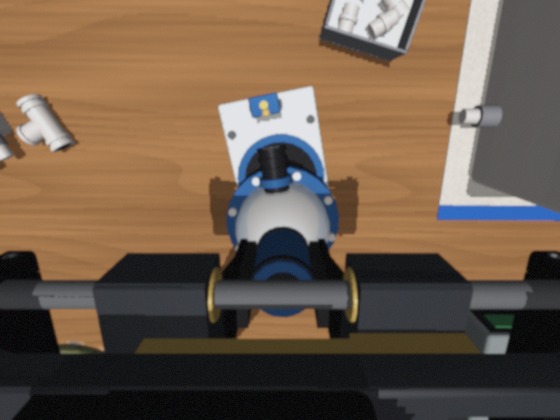

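The held blue chamber's spout tip is at (270,150), about +10° world yaw, and it points at the blue coupling at (264,104). Lowering it.

```bash
python3 -m creep '{"translation":[[0,-0.018,0.3],[0,0,0.4],[0,0,0.4],[0,0,0.3],[0,0,0]],"turn":[[0,0,0],[0,0,0],[0,0,0],[0,0,0],[0,0,0]],"grip":[0,0,0,0,0]}' 30
python3 -m creep '{"translation":[[0,0,0.1],[0,0,0.07],[0,0,0.04],[0,0,0],[0,0,0]],"turn":[[0,0,0],[0,0,0],[0,0,0],[0,0,0],[0,0,0]],"grip":[0,0,0,0,0]}' 30
```

```text
time_s: 25.8
tool_pos: [0.3637, -0.3161, 0.1122]
tool_rot: [-179.9, 0.2, 0.3]
force: [-0.5, 0.7, -3.2]
grip_width: 0.0292
grasp_force: 30.0
time_s: 26.42
tool_pos: [0.3653, -0.3172, 0.0972]
tool_rot: [180.0, -0.0, 0.3]
force: [0.1, -0.1, -3.3]
grip_width: 0.029
grasp_force: 30.0
```

```bash
python3 -m creep '{"translation":[[0,0,0.04],[0,0,0.03],[0,0,0.02],[0,0,0],[0,0,0]],"turn":[[0,0,0],[0,0,0],[0,0,0],[0,0,0],[0,0,0]],"grip":[0,0,0,0,0]}' 30
```

```text
time_s: 27.05
tool_pos: [0.3651, -0.317, 0.0897]
tool_rot: [-180.0, 0.0, 0.3]
force: [-1.7, -0.2, -2.1]
grip_width: 0.0296
grasp_force: 30.0
```

```bash
python3 -m creep '{"translation":[[0,0,0.015],[0,0,0],[0,0,0],[0,0,0],[0,0,0]],"turn":[[0,0,0],[0,0,0],[0,0,0],[0,0,0],[0,0,0]],"grip":[0,0,0.5,1,1]}' 30
python3 -m creep '{"translation":[[0,0,0],[0,0,0],[0,0,0],[0,0,-0.2],[0,0,-0.4]],"turn":[[0,0,0],[0,0,0],[0,0,0],[0,0,0],[0,0,0]],"grip":[1,1,1,1,1]}'
python3 -m creep '{"translation":[[0,0,-0.5],[0,0,-0.3],[0,0,0],[0,0,0],[0,0,0]],"turn":[[0,0,0],[0,0,0],[0,0,-0.05],[0,0,-0.05],[0,0,-0.05]],"grip":[1,1,1,1,1]}'
python3 -m creep '{"translation":[[0,0,0],[0,0,0],[0,0,0],[0,0,0],[0,0,0]],"turn":[[0,0,-0.05],[0,0,-0.05],[0,0,-0.05],[0,0,-0.05],[0,0,-0.05]],"grip":[1,1,1,1,1]}'
python3 -m creep '{"translation":[[0,0,0],[0,0,0],[0.55,0.33,0],[0.55,0.33,0],[0.55,0.33,0]],"turn":[[0,0,-0.05],[0,0,-0.05],[0,0,0],[0,0,0],[0,0,0]],"grip":[1,1,1,1,1]}'
python3 -m creep '{"translation":[[0.57,0.33,0],[0.57,0.33,0],[0.57,0.33,0],[0.57,0.33,0],[0.57,-0.24,0]],"turn":[[0,0,0],[0,0,0],[0,0,0],[0,0,0],[0,0,0]],"grip":[1,1,1,1,1]}'
python3 -m creep '{"translation":[[0.57,-0.24,0],[0.57,-0.24,0],[0.57,-0.24,0],[0.57,-0.24,0],[0.57,-0.24,0]],"turn":[[0,0,0],[0,0,0],[0,0,0],[0,0,0],[0,0,0]],"grip":[1,1,1,1,1]}'
python3 -m creep '{"translation":[[0.57,-0.24,0],[0,0,0],[0,0,0]],"turn":[[0,0,0],[0,0,0],[0,0,0]],"grip":[1,1,1]}'
python3 - <<'E'
from h import *
from cell import env
o=env.get_obs();print(o["time_s"],o["tool_pos"],o["tool_rot"])
c=env.read_camera("wrist");cv2.imwrite("pics/w6.png",c["frame"][:,:,::-1])
w,h=cloud(c);Z=w[...,2]
m=mask(h,"yellow")&(Z>.1)&(Z<.125)&(np.abs(w[...,1]-.324)<.06);p=w[m];print(len(p),p.min(0),p.max(0))
print(spout(w,h,(.412,.324),.004))
c=env.read_camera("top");w,h=cloud(c);Z=w[...,2]
m=mask(h,"blue")&(Z>.118)&(Z<.135)&(w[...,0]<.45);p=w[m];print("blue neck",len(p),p.min(0),p.max(0));print(spout(w,h,(.365,-.317)))
E
```

```text
time_s: 27.68
tool_pos: [0.3653, -0.3173, 0.0886]
tool_rot: [180.0, -0.0, 0.3]
force: [0.8, -0.2, 1.6]
grip_width: 0.0514
grasp_force: 0.0
time_s: 28.3
tool_pos: [0.3643, -0.3167, 0.137]
tool_rot: [-180.0, 0.1, 0.3]
force: [1.2, -0.4, 0.5]
grip_width: 0.0868
grasp_force: 0.0
time_s: 28.92
tool_pos: [0.3652, -0.3174, 0.2018]
tool_rot: [179.9, -0.1, 27.6]
force: [0.3, -0.2, -0.2]
grip_width: 0.0872
grasp_force: 0.0
time_s: 29.55
tool_pos: [0.3652, -0.3174, 0.2017]
tool_rot: [179.9, 0.0, 72.6]
force: [-0.3, 0.5, -0.2]
grip_width: 0.0866
grasp_force: 0.0
time_s: 30.18
tool_pos: [0.4445, -0.1836, 0.202]
tool_rot: [179.9, 0.0, 90.3]
force: [0.7, -0.7, 0.2]
grip_width: 0.0872
grasp_force: 0.0
time_s: 30.8
tool_pos: [0.5306, 0.0457, 0.2012]
tool_rot: [179.9, 0.1, 90.3]
force: [-1.0, -0.2, -0.5]
grip_width: 0.0873
grasp_force: 0.0
time_s: 31.42
tool_pos: [0.4311, 0.2727, 0.2021]
tool_rot: [179.9, -0.0, 90.3]
force: [1.0, -0.2, -0.7]
grip_width: 0.0872
grasp_force: 0.0
time_s: 31.8
tool_pos: [0.4126, 0.3162, 0.2014]
tool_rot: [179.9, 0.0, 90.3]
force: [-0.2, -0.6, 0.5]
grip_width: 0.087
grasp_force: 0.0
31.8 [0.41263967 0.31619714 0.20139425] [1.79919861e+02 1.81362017e-02 9.02954869e+01]
699 [0.39711039 0.30981145 0.10001852] [0.42698315 0.33931872 0.11900252]
(197, np.float64(-18.3), np.float64(4.9))
blue neck 78 [ 0.35148992 -0.33036686  0.11984925] [ 0.37785227 -0.302904    0.12713552]
(38, np.float64(11.4), np.float64(5.4))
```

View pics/w6.png

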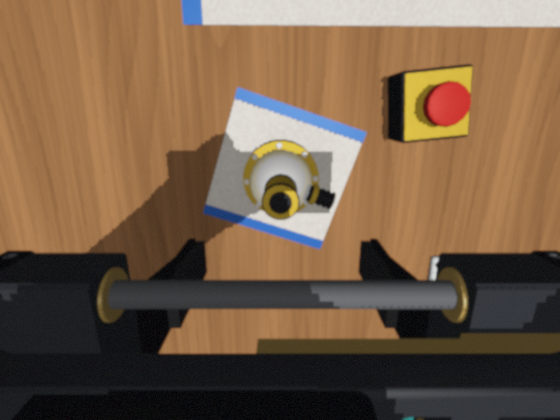

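The parked yellow chamber's neck is at (281,200) and its spout tip at (331,200), so the spout is at about -20°. Blue is seated well, with its neck at (0.3647, -0.3166) and yaw 11°. Now I'll pick yellow.

```bash
python3 -m creep '{"translation":[[0.105,0,0.3],[0,0,0.4],[0,0,0.4],[0,0,0.38],[0,0,0]],"turn":[[0,0,0],[0,0,0],[0,0,0],[0,0,0],[0,0,0]],"grip":[1,1,1,1,1]}' 30
python3 -m creep '{"translation":[[0,0,0],[0,0,0]],"turn":[[0,0,0],[0,0,0]],"grip":[1,1]}' 30
```

```text
time_s: 32.52
tool_pos: [0.4112, 0.3225, 0.0802]
tool_rot: [-179.8, 0.2, 90.2]
force: [-0.3, 1.2, 0.9]
grip_width: 0.0869
grasp_force: 0.0
time_s: 32.78
tool_pos: [0.4131, 0.3258, 0.0839]
tool_rot: [179.9, -0.1, 90.3]
force: [0.3, -0.1, 0.8]
grip_width: 0.087
grasp_force: 0.0
```

```bash
python3 -m creep '{"translation":[[0,0,0],[0,0,0],[0,0,0],[0,0,0],[0,0,0]],"turn":[[0,0,0],[0,0,0],[0,0,0],[0,0,0],[0,0,0]],"grip":[0,0,0,0,0]}' 30
python3 -m creep '{"translation":[[0,0,0],[0,0,0],[0,0,0],[0,0,0],[0,0,0]],"turn":[[0,0,0],[0,0,0],[0,0,0],[0,0,0],[0,0,0]],"grip":[0,0,0,0,0]}' 30
python3 -m creep '{"translation":[[0,0,-0.3],[0,0,-0.5],[0,0,-0.5],[0,0,-0.4],[0,0,-0.2]],"turn":[[0,0,0],[0,0,0],[0,0,0],[0,0,0],[0,0,0]],"grip":[0,0,0,0,0]}' 30
```

```text
time_s: 33.4
tool_pos: [0.4119, 0.3252, 0.0821]
tool_rot: [-180.0, 0.0, 90.3]
force: [0.3, 0.4, -0.3]
grip_width: 0.045
grasp_force: 0.0
time_s: 34.02
tool_pos: [0.4116, 0.3252, 0.0821]
tool_rot: [-180.0, 0.0, 90.3]
force: [-2.3, 0.3, 1.6]
grip_width: 0.0294
grasp_force: 30.0
time_s: 34.65
tool_pos: [0.4128, 0.3253, 0.2355]
tool_rot: [179.9, -0.1, 90.3]
force: [-1.0, -0.0, -4.2]
grip_width: 0.0296
grasp_force: 30.0
```

```bash
python3 -m creep '{"translation":[[-0.4,0.21,0],[-0.54,0.28,0],[-0.54,0.28,0],[-0.54,0.28,0],[-0.54,0.28,0]],"turn":[[0,0,0],[0,0,0],[0,0,0],[0,0,0],[0,0,0]],"grip":[0,0,0,0,0]}' 30
python3 -m creep '{"translation":[[-0.54,0.29,0],[-0.54,0.29,0],[-0.54,0.29,0],[-0.54,0.29,0],[-0.54,0.29,0]],"turn":[[0,0,0],[0,0,0],[0,0,0],[0,0,0],[0,0,0]],"grip":[0,0,0,0,0]}' 30
python3 -m creep '{"translation":[[-0.54,0.28,0],[0,0,0],[0,0,0],[0,0,0],[0,0,0]],"turn":[[0,0,0],[0,0,-0.043],[0,0,-0.043],[0,0,-0.042],[0,0,0]],"grip":[0,0,0,0,0]}' 30
python3 -m creep '{"translation":[[0,0,0]],"turn":[[0,0,0]],"grip":[0]}' 30
python3 - <<'E'
from h import *
from cell import env
c=env.read_camera("wrist");cv2.imwrite("pics/w7.png",c["frame"][:,:,::-1]);w,h=cloud(c);Z=w[...,2]
d=np.hypot(w[...,0]-.6585,w[...,1]+.1405)
m=mask(h,"yellow")&(Z>.004)&(Z<.018)&(d<.06);print(circ(w[m][:,:2]))
E
```

```text
time_s: 35.28
tool_pos: [0.5196, 0.1191, 0.2328]
tool_rot: [-179.9, 0.1, 90.3]
force: [0.1, 0.7, -3.0]
grip_width: 0.0292
grasp_force: 30.0
time_s: 35.9
tool_pos: [0.6368, -0.0958, 0.2325]
tool_rot: [-179.9, 0.0, 90.3]
force: [0.5, -0.3, -2.3]
grip_width: 0.0291
grasp_force: 30.0
time_s: 36.52
tool_pos: [0.6588, -0.1376, 0.2325]
tool_rot: [-179.9, -0.1, 113.3]
force: [0.7, -0.8, -3.1]
grip_width: 0.0295
grasp_force: 30.0
time_s: 36.65
tool_pos: [0.659, -0.1375, 0.2332]
tool_rot: [-179.9, -0.0, 113.2]
force: [-0.3, -0.1, -2.5]
grip_width: 0.0294
grasp_force: 30.0
(array([ 0.65817594, -0.13939041]), np.float64(0.04724391881987653))
```

View pics/w7.png

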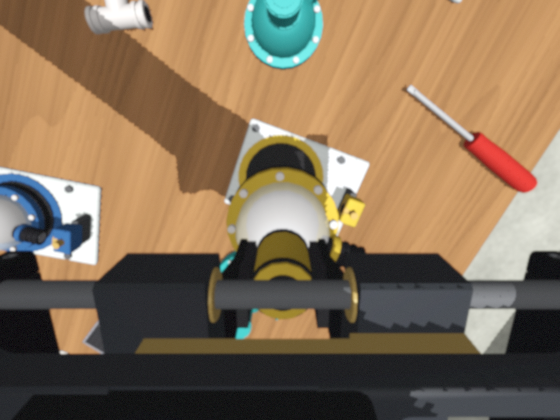

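The held yellow chamber's flange centre is at (280,222) and its spout at (352,253). That is about 3–7° world yaw, and it points at the yellow coupling (350,211). Lowering it.

```bash
python3 -m creep '{"translation":[[-0.029,-0.022,0.4],[0,0,0.4],[0,0,0.4],[0,0,0.3],[0,0,0]],"turn":[[0,0,0],[0,0,0],[0,0,0],[0,0,0],[0,0,0]],"grip":[0,0,0,0,0]}' 30
python3 -m creep '{"translation":[[0,0,0.1],[0,0,0.06],[0,0,0.04],[0,0,0],[0,0,0]],"turn":[[0,0,0],[0,0,0],[0,0,0],[0,0,0],[0,0,0]],"grip":[0,0,0,0,0]}' 30
```

```text
time_s: 37.33
tool_pos: [0.6568, -0.1397, 0.1116]
tool_rot: [-179.7, -0.1, 113.3]
force: [0.2, 0.5, -2.9]
grip_width: 0.0288
grasp_force: 30.0
time_s: 37.95
tool_pos: [0.6588, -0.1404, 0.0985]
tool_rot: [180.0, 0.0, 113.4]
force: [-0.8, 0.1, -2.8]
grip_width: 0.0295
grasp_force: 30.0
```

```bash
python3 -m creep '{"translation":[[0,0,0.04],[0,0,0.03],[0,0,0.025],[0,0,0.015],[0,0,0]],"turn":[[0,0,0],[0,0,0],[0,0,0],[0,0,0],[0,0,0]],"grip":[0,0,0,0,0]}' 30
```

```text
time_s: 38.58
tool_pos: [0.6586, -0.1405, 0.0901]
tool_rot: [180.0, 0.0, 113.3]
force: [-2.0, 0.2, 1.0]
grip_width: 0.0291
grasp_force: 30.0
```

Contact is made. Now I'll release, rise, back off so the cameras have a clear view, and check.

```bash
python3 -m creep '{"translation":[[0,0,0],[0,0,0],[0,0,0],[0,0,0],[0,0,0]],"turn":[[0,0,0],[0,0,0],[0,0,0],[0,0,0],[0,0,0]],"grip":[0.5,1,1,1,1]}' 30
python3 -m creep '{"translation":[[0,0,0],[0,0,-0.2],[0,0,-0.4],[0,0,-0.5],[0,0,-0.4]],"turn":[[0,0,0],[0,0,0],[0,0,0],[0,0,0],[0,0,0]],"grip":[1,1,1,1,1]}'
python3 -m creep '{"translation":[[0,0,-0.2],[0.3,-0.3,0],[0.3,-0.3,0],[0.3,-0.3,0],[0,0,0]],"turn":[[0,0,0],[0,0,0],[0,0,0],[0,0,0],[0,0,0]],"grip":[1,1,1,1,1]}'
python3 -m creep '{"translation":[[0,0,0],[0,0,0]],"turn":[[0,0,0],[0,0,0]],"grip":[1,1]}'
python3 - <<'E'
from h import *
from cell import env
S={"red":((.661,.167),1.7),"yellow":((.6583,-.1405),2.9),"blue":((.3648,-.317),11.1)}
for n in("top","side","wrist"):
    c=env.read_camera(n);cv2.imwrite(f"pics/{n}F.png",c["frame"][:,:,::-1]);w,h=cloud(c);Z=w[...,2]
    for k,(s,y) in S.items():
        d=np.hypot(w[...,0]-s[0],w[...,1]-s[1]);m=mask(h,k)&(Z>.116)&(Z<.135)&(d<.06);p=w[m]
        if len(p)>20: print(n,k,"neck",((p.min(0)+p.max(0))/2).round(4),"seat",s,"spout",spout(w,h,s),"want",y)
E
```

```text
time_s: 39.2
tool_pos: [0.6587, -0.1403, 0.0894]
tool_rot: [180.0, 0.0, 113.4]
force: [-0.5, 0.2, -0.7]
grip_width: 0.0713
grasp_force: 0.0
time_s: 39.83
tool_pos: [0.6592, -0.1406, 0.2127]
tool_rot: [179.9, 0.1, 113.3]
force: [0.6, -0.2, -0.2]
grip_width: 0.087
grasp_force: 0.0
time_s: 40.45
tool_pos: [0.5623, -0.1017, 0.2255]
tool_rot: [180.0, -0.1, 113.4]
force: [0.6, 0.9, -0.1]
grip_width: 0.0875
grasp_force: 0.0
time_s: 40.7
tool_pos: [0.5646, -0.1032, 0.2252]
tool_rot: [-180.0, 0.0, 113.3]
force: [0.4, -0.0, 0.3]
grip_width: 0.087
grasp_force: 0.0
top red neck [0.6599 0.1666 0.1243] seat (0.661, 0.167) spout (24, np.float64(-0.3), np.float64(4.3)) want 1.7
top blue neck [ 0.3647 -0.3166  0.1227] seat (0.3648, -0.317) spout (38, np.float64(12.5), np.float64(5.7)) want 11.1
side yellow neck [ 0.6557 -0.1429  0.1221] seat (0.6583, -0.1405) spout (26, np.float64(-5.2), np.float64(3.7)) want 2.9
side blue neck [ 0.3629 -0.3188  0.1245] seat (0.3648, -0.317) spout (35, np.float64(1.0), np.float64(4.8)) want 11.1
wrist yellow neck [ 0.65   -0.1384  0.1214] seat (0.6583, -0.1405) spout (3, np.float64(10.2), np.float64(0.3)) want 2.9
```

View pics/topF.png

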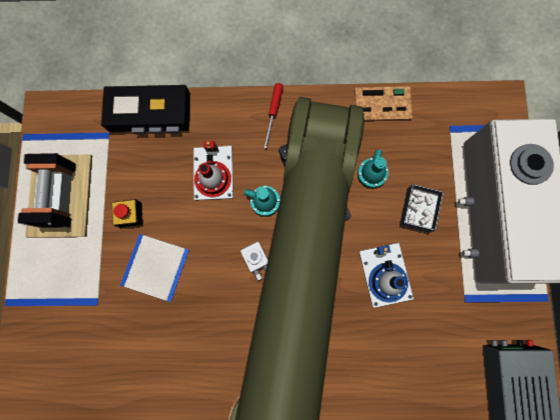

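View pics/sideF.png

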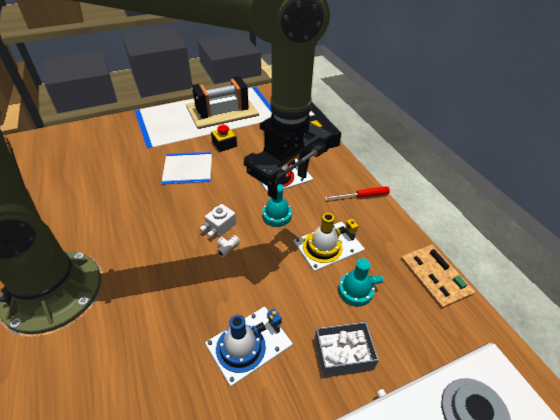

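Both views show red at (212,175), blue at (388,280) and yellow at (325,240) in the side view. Each stands upright on its own seat with the spout towards the coupling. The tub, tee and turquoise parts have not moved, and the gripper is clear, so I'm handing in.

```bash
python3 -c "
from cell import env
print(env.sign_off())"
```

```text
the job is handed in; nothing more can be done
None
```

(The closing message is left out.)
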